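# Load a spray-test coupon under the side clip

### The job

Load the white coupon carrier on the spray-test board: press the clip's steel thumb plate down with one fingertip and hold it down while the other fingertip pushes the carrier by its upturned back edge along the channel, under the lifted jaw, until it is fully home against the end stop. Then let the clip spring down onto the carrier and move clear. Only press and push: do not lift the carrier, and leave the jar, the bottle and the tumbler where they stand.

Things in the scene. Friction and masses are not known exactly. Their poses are not given: they have to be found in the camera images.
- board: Plywood spray-test board 24 mm thick, fixed to the bench. Origin: on its underside under the channel's centre line; it spans x -105 to 85, y -50 to 95 mm. x is the push direction, z up; bed (top) at z = 24 mm. Two aluminium rails 4 mm high (from x -85 mm to the stop) leave a channel 42 mm wide, centred on y = 0. The hinged steel clip is on the +y side.
- stop (a point): Where the aluminium end stop's face meets the bed, on the channel's centre line (board x 60, y 0, z 24 mm). The stop runs across the channel and is 10 mm high. The carrier is home when its leading edge touches it; its origin is then at board x = 30 mm.
- carrier: Loose white plastic coupon carrier in the channel: flat plate 60 (x) x 40 x 5 mm, about 60 g, with an upturned back edge across its whole -x end, 4 mm thick, top 20 mm above the bed. Origin: centre of the underside: back face at x -30, leading edge at x +30 mm. Axes parallel to the board's. Starts with its origin at board x -22 to -2 mm, not yet under the jaw.
- clip (a joint): Clip angle, rad: a see-saw hinged along board x at board y 30, z 30 mm. 0 = at rest, jaw 1 mm above the bed, the carrier cannot enter; 0.26 = thumb plate pressed to its stop, jaw 9 mm above the bed; about 0.11 = jaw resting on the carrier. The carrier passes above about 0.15. Spring: 32 mm from the hinge about 3 N starts it, about 5 N holds it fully pressed.
- clip_plate (a point): Centre of the top face of the clip's flat steel thumb plate, which covers board x -87 to 0, y 42 to 85 mm. At rest it slopes up 0.26 rad away from the channel, this point at board x -43, y 62, z 39 mm; fully pressed it is level, its top at z = 31 mm (7 mm above the bed). A fingertip can slide along it while pressing.
- clip_jaw (a point): Middle of the underside of the clip's rubber jaw, 14 mm (x) x 10 mm, at the end of a steel arm that reaches over the channel. At rest at board x 40, y -2, z 25 mm (the jaw begins at x 33 mm); it rises as the thumb plate is pressed.
- jar: Bystander: paint jar, 42 mm wide, 55 mm tall, standing on the bench beside the board; origin at the centre of its underside.
- bottle: Bystander: small paint bottle, 32 mm wide, 75 mm tall, standing on the bench beside the board; origin at the centre of its underside.
- tumbler: Bystander: blue plastic tumbler, 68 mm wide, 100 mm tall, standing on the bench beside the board; origin at the centre of its underside.
Mind the look-alikes: they are no part of the job. Several things have the shape of the carrier; the one meant has the colours described above.

How it is judged:
By the outcome, as a careful person would: the job done as asked, in the order asked, and still so for the second after the job is handed in, with the robot touching nothing.
It also fails if it takes over 35 s, if anything falls off the work surface, if the arm or the gripper's body presses on something with over 40 N, if the wrist force passes 120 N, or if a joint passes its speed limit or range.

### The arm

A 6-joint arm with a two-finger parallel gripper is mounted at the origin on the work surface. World frame = base frame: x ahead of the robot, y to its left, z up, the work surface at z = 0. Lengths are in m, angles in degrees, forces in N, time in s.
With the tool pointing down it reaches from about 0.3 to 0.75 m from the base axis. Payload 8.5 kg.
Tool frame: the origin (TCP) lies at the very end of the fingers, on their centre line; the grasp point (between the pads) lies 19 mm behind it; z points along the fingers, y is the line along which they close (so a half turn about z gives the same grasp; the last joint's range is limited). The gripper opens to 85 mm and grips with 20 to 120 N. Pads are 22 mm wide; open, the fingers measure 114 mm over their backs; the gripper's body (76 mm by 85 mm) begins 54 mm behind the grasp point. The pads swing forward as they close: fully open they stand 13 mm farther back than shut.
Start: joints at [56.018, 21.807, 74.336, -0, 83.858, -12.336], TCP at [0.203, 0.511, 0.231] pointing down, gripper open.
Joint ranges: [-178.18, 178.18], [-50.72, 133.34], [12.68, 142.11], [-81.47, 261.47], [9.98, 163.14], [-165.26, 165.26]. Speed limits (degrees/s): [136.94, 136.94, 180, 180, 180, 180].

### API

Orientations are given as a 3x3 rotation matrix whose columns are the frame's x, y, z axes.
In Python, from rig import env gives the robot as it stands.
- The arm moves only by the tool move_arm, never from a script. Its argument "plan" is a list of rows, each a list of 7 numbers: the turn, a rotation vector about the tool's x, y, z in degrees, then the shift along the tool's x, y, z in cm, then the gripper command: -1 is shut, 1 is fully open, values between are in proportion. In form: [[ax, ay, az, tx, ty, tz, jaw], ...]. A call has 1 to 5 rows; each row is the pose to reach, as a shift and turn from the pose commanded when the call began, along the tool's axes at that moment; what a row does not reach only later rows make up. A row lasts 1/10 s, in which the tool goes at most 50 mm and 8.59 degrees, less where a joint would pass 70% of its speed; a pose out of reach is approached as far as the arm can. A call with a gripper value outside its range is refused whole. The fingers move at their own pace and stop on an object; "squeeze" is the grip in N (left out, the last holds). Time passes only in rows, so rows that repeat a pose let the fingers close. It gives the time, the measured TCP pose, the force, the opening and the grip force at its end, in the units of the state.
- env.observe(): the state, without advancing time (a new reading comes with each control period).
- env.get_image(name): name is "scene" or "side" or "wrist"; returns a dict with "color" (400x640x3 uint8, red, green, blue), "fov_y" (degrees; the focal length in pixels is half the picture's height over the tangent of half this angle, whatever the lens; pixels are square), "cx", "cy" (the principal point, pixels), "distortion" ([k1, k2, p1, p2, k3] as OpenCV has them; the pictures are not rectified), "R" (3x3) and "t" (3): a world point X has camera coordinates R X + t. Camera axes: x right, y down, z forward; pixel columns grow to the right and rows downward; lengths in m; the calibration is good to about 2 mm. A picture is of the moment at which its call begins. There is no depth.
- env.close_job(): hands the job in; it is judged then, once.
Trained networks look in a picture, given as the dict that the camera call returned (one of the last four; its "shot" number tells which), for a name from the list of things; names that differ only in an ending like _2 or _b are one class to them, and where a whole thing is asked for, a point or a joint stands for the part that bears it (a point fixed in the world has none). Each returns a list of dicts, best first, with "conf" (0 to 1); they miss things now and then, are a little off and sometimes report something else, mostly with a low value. They report only what shows in the picture. A call takes as long as a camera call. They do not tell look-alikes from the thing itself.
- env.outline_of(target, picture): "mask" (400x640 bool, what is visible of it) and "bbox" ([centre column, centre row, width, height] in pixels, round what is visible of it).
- env.tip_of(target, picture): "pixel" ([column, row] in pixels: a listed point, or the origin of a listed thing).
The state is a dict: "time_s": time; "q": joint angles; "qvel": joint speeds; "joint_efforts": joint torques, N m; "position": TCP position; "tool_rot": TCP orientation; "ft_force": force on the tool from outside, world axes, zero at the start; "wrist_torque": the same for the moment, N m; "grip_width": finger opening in m; "gripper_force": force on a finger pad.
Only numpy, scipy, OpenCV 4.12 (cv2) and the standard library are available. Lean on these libraries where they do the work, as an engineer would, in place of code of your own. Each camera call takes 0.05 s, during which the arm holds its last target. There are 200 camera calls.

## Working session

There is one attempt and no reset: what is moved stays moved. The work goes in short steps, Python scripts to look and compute and a tool call to move; the robot and the scene stay as the last step left them, time stands still between calls to the robot, and variables do not carry over. Pictures are saved under pics/ and viewed, at most 10 in all, crops included, and the job is handed in when it is done.

Besides the shell and the picture viewer there is one more tool, called after "Call:" as name(argument=value, ...), one argument or row to a line, values as JSON. move_arm: Moves the arm, as the interface text tells. Its arguments: {"type":"object","properties":{"plan":{"type":"array"},"squeeze":{"type":"number"}},"required":["plan"]}

```bash
mkdir -p pics; ls; cat > h.py <<'E'
import numpy as np, cv2
from rig import env
def K(p):
    f=200/np.tan(np.radians(p["fov_y"])/2); return np.array([[f,0,p["cx"]],[0,f,p["cy"]],[0,0,1.]])
def ray(p,uv):
    n=cv2.undistortPoints(np.array([[uv]],float),K(p),np.array(p["distortion"],float))[0,0]
    R=np.array(p["R"]);t=np.array(p["t"]); return -R.T@t, R.T@np.array([n[0],n[1],1])
def onz(p,uv,z):
    c,d=ray(p,uv); return c+d*(z-c[2])/d[2]
def proj(p,X):
    return cv2.projectPoints(np.array(X,float).reshape(-1,1,3),cv2.Rodrigues(np.array(p["R"],float))[0],np.array(p["t"],float),K(p),np.array(p["distortion"],float))[0].reshape(-1,2)
def save(p,n): cv2.imwrite("pics/"+n,p["color"][:,:,::-1])
E
python3 - <<'E'
from h import *
for n in ["scene","side","wrist"]:
    p=env.get_image(n); save(p,n+"0.png")
    print(n,-np.array(p["R"]).T@np.array(p["t"]))
    for t in ["stop","carrier","clip_plate","clip_jaw","jar","bottle","tumbler"]:
        print(t,[(np.round(d["pixel"]),round(d["conf"],2)) for d in env.tip_of(t,p)][:4])
E
python3 -c "
import cv2,numpy as np
a=cv2.imread('pics/scene0.png')"
```

```text
pics
scene [ 1.02683334 -0.73606644  0.62710119]
stop [(array([301., 211.]), 0.93)]
carrier [(array([269., 210.]), 0.82), (array([197., 250.]), 0.7), (array([348., 252.]), 0.6)]
clip_plate [(array([279., 216.]), 0.63), (array([260., 187.]), 0.58)]
clip_jaw [(array([291., 209.]), 0.75)]
jar [(array([297., 275.]), 0.56)]
bottle [(array([311., 172.]), 0.76)]
tumbler [(array([239., 274.]), 0.68)]
side [ 0.20638668 -0.42391021  0.55296855]
stop [(array([349., 221.]), 0.8)]
carrier [(array([362., 348.]), 0.92), (array([329., 249.]), 0.66), (array([420., 220.]), 0.62)]
clip_plate [(array([287., 243.]), 0.63)]
clip_jaw [(array([346., 232.]), 0.66)]
jar [(array([442., 261.]), 0.83), (array([345., 231.]), 0.7)]
bottle [(array([254., 197.]), 0.93), (array([348., 223.]), 0.37)]
tumbler [(array([423., 310.]), 0.82)]
wrist [0.13054682 0.53974327 0.3738386 ]
stop []
carrier []
clip_plate []
clip_jaw []
jar []
bottle []
tumbler []
```

View pics/scene0.png

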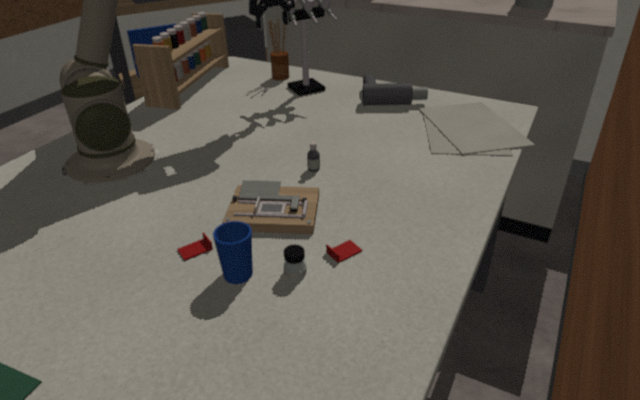

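View pics/side0.png

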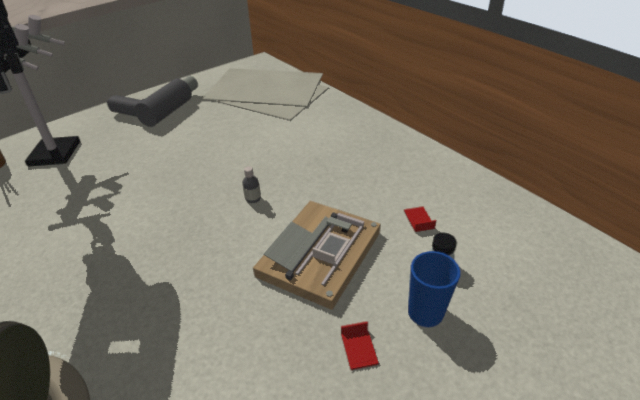

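The white carrier sits in the channel at scene (269,210) and side (329,249). The look-alikes are the red ones at scene (197,250) and (348,252), side (362,348) and (420,220). I choose the white one. Next I fit the board pose and check it on a close crop.

```bash
cat > fit.py <<'E'
from h import *
from scipy.optimize import minimize
def box(x0,x1,y0,y1,z0,z1): return np.array([[x,y,z] for x in(x0,x1) for y in(y0,y1) for z in(z0,z1)])/1000
def W(b,P):
    c,s=np.cos(b[2]),np.sin(b[2]); return np.asarray(P)@np.array([[c,s,0],[-s,c,0],[0,0,1]])+[b[0],b[1],0]
E
python3 - <<'E'
from fit import *
pics=[env.get_image(n) for n in("scene","side")]
obs=[];ms=[]
PT={"stop":[60,0,24],"clip_jaw":[40,-2,25],"clip_plate":[-43,62,39]}
for p in pics:
    o=env.outline_of("board",p); print([ (d["conf"],d["bbox"]) for d in o][:2]); ms.append(o[0]["mask"] if o else None)
    for t,X in PT.items():
        for d in env.tip_of(t,p)[:2]: obs.append((p,np.array(X)/1000,np.array(d["pixel"]),d["conf"],t))
print([np.round(onz(p,d["pixel"],.024),3) for p in pics for d in env.tip_of("stop",p)[:1]],[np.round(onz(p,env.tip_of("clip_jaw",p)[0]["pixel"],.025),3) for p in pics])
def cost(b):
    c=0
    for p,m in zip(pics,ms):
        if m is None: continue
        h=cv2.convexHull(np.vstack([proj(p,W(b,box(-105,85,-50,95,0,24)))]).astype(np.float32))
        im=np.zeros((1600,2560),np.uint8); cv2.fillConvexPoly(im,np.round(h*4+1.5).astype(int),1); im=cv2.resize(im.astype(np.float32),(640,400),interpolation=cv2.INTER_AREA)
        c+=np.abs(im-m).sum()/m.sum()
    for p,X,u,cf,t in obs: c+=.003*cf*min(10,np.linalg.norm(proj(p,W(b,X))[0]-u))
    return c
s0=onz(pics[1],[349,221],.024)
best=None
for y in np.radians(np.arange(-180,180,20)):
    b0=np.array([s0[0]-.06*np.cos(y),s0[1]-.06*np.sin(y),y])
    r=minimize(cost,b0,method="Nelder-Mead",options=dict(initial_simplex=b0+np.array([[0,0,0],[.01,0,0],[0,.01,0],[0,0,.15]]),xatol=1e-4,fatol=1e-5))
    if best is None or r.fun<best.fun: best=r
b=best.x; print(b,np.degrees(b[2]),best.fun); np.save("b.npy",b)
for p,X,u,cf,t in obs: print(t,u,cf,proj(p,W(b,X))[0])
# draw
outs=[]
for p,(c0,r0) in zip(pics,[(215,165),(245,190)]):
    cands=[]
    for d in env.tip_of("carrier",p):
        X=onz(p,d["pixel"],.024); e=X[:2]-b[:2]; c,s=np.cos(b[2]),np.sin(b[2]); print("carrier boardxy mm",1e3*(c*e[0]+s*e[1]),1e3*(-s*e[0]+c*e[1]))
    S=5 if p is pics[1] else 6
    im=cv2.resize(p["color"][r0:r0+(120 if S==5 else 75),c0:c0+(150 if S==5 else 115)],None,fx=S,fy=S,interpolation=cv2.INTER_CUBIC)[:,:,::-1].copy()
    for P,col in [([[-105,-50,24],[85,-50,24],[85,95,24],[-105,95,24]],(0,255,0)),([[-85,-21,24],[60,-21,24],[60,21,24],[-85,21,24]],(255,0,255)),([[-42,-20,24],[18,-20,24],[18,20,24],[-42,20,24]],(0,255,255))]:
        q=(proj(p,W(b,np.array(P)/1000))-[c0,r0]+.5)*S; cv2.polylines(im,[np.round(q).astype(int)],True,col,1)
    outs.append(im)
w=max(o.shape[1] for o in outs)
cv2.imwrite("pics/ov_side.png",outs[1]); cv2.imwrite("pics/ov_scene.png",outs[0])
E
```

```text
[(0.66, [271.6, 205.8, 98.3, 55.9])]
[(0.92, [313.4, 253.0, 129.3, 106.8])]
[array([ 0.592, -0.006,  0.024])] [array([ 0.559, -0.006,  0.025]), array([ 0.572, -0.015,  0.025])]
[ 0.5317342  -0.02500535  0.39663107] 22.725286201043527 0.4092989029603607
clip_jaw [291.9 207.6] 0.77 [294.68325213 210.19412669]
clip_plate [258.9 185.5] 0.66 [261.29515934 187.07253579]
stop [352.4 223.2] 0.89 [348.81596017 223.06998469]
clip_jaw [347.5 230.3] 0.59 [344.81808272 229.97938925]
clip_plate [289.3 244.7] 0.9 [287.75951214 242.62206714]
clip_plate [345.9 232.7] 0.31 [287.75951214 242.62206714]
carrier boardxy mm -11.967206903918436 -5.896824064462485
carrier boardxy mm 156.03461012196553 -125.30243978629724
carrier boardxy mm -136.43259914838907 -148.28874924342315
carrier boardxy mm 116.46381787932333 -108.8226719914511
carrier boardxy mm -14.855102933231418 2.5345507065959807
carrier boardxy mm -161.0567237703737 -117.72240750720108
```

View pics/ov_side.png

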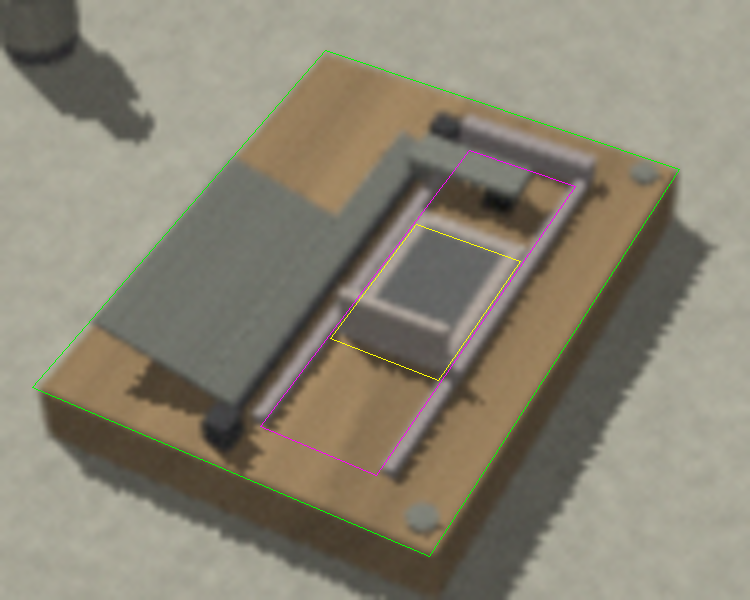

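The close crop confirms the white carrier lies in the channel, with its upturned back edge around (400,325) in the crop and its open end toward the stop. The board outline fits well, but the channel looks about 2 mm off. I'll refine that from the wrist camera.

```bash
cat >> fit.py <<'E'
from scipy.spatial.transform import Rotation as Ro
def rel(b,tx,ty,z,flip=1):
    """shift (cm) and rotvec(deg) from present pose to TCP at board tx,ty mm, height z mm"""
    s=env.observe(); R=np.array(s["tool_rot"]); c,n=np.cos(b[2]),np.sin(b[2])
    X=flip*np.array([c,n,0]); Z=np.array([0,0,-1.]); T=np.c_[X,np.cross(Z,X),Z]
    P=W(b,np.array([tx,ty,0])/1000); P[2]=z/1000
    return np.round(R.T@(P-s["position"])*100,2), np.round(np.degrees(Ro.from_matrix(R.T@T).as_rotvec()),2)
E
python3 - <<'E'
from fit import *
b=np.load("b.npy"); s=env.observe(); R=np.array(s["tool_rot"]); print(s["time_s"],s["position"],R.round(3),s["ft_force"],s["grip_width"])
p=env.get_image("wrist"); cam=-np.array(p["R"]).T@np.array(p["t"]); print("cam in tool",R.T@(cam-s["position"]),"cam axes in tool",(R.T@np.array(p["R"]).T).round(2),p["fov_y"])
for f in(1,-1): print(f,rel(b,-62,32,130,f))
q=[env.get_image(n) for n in("scene","side")]
for t in("jar","bottle","tumbler"):
    for p in q:
        for d in env.tip_of(t,p)[:1]:
            e=onz(p,d["pixel"],0)-[b[0],b[1],0]; c,n=np.cos(b[2]),np.sin(b[2]); print(t,np.round(1e3*np.array([c*e[0]+n*e[1],-n*e[0]+c*e[1]])))
E
```

```text
2.0 [0.20285905 0.51121014 0.23133445] [[-0.929  0.369 -0.   ]
 [ 0.369  0.929  0.   ]
 [ 0.     0.    -1.   ]] [ 0.89902056 -0.04593238 -0.85706409] 0.0855297442145274
cam in tool [ 0.07774185 -0.00014637 -0.14249478] cam axes in tool [[ 0.   -0.95 -0.3 ]
 [ 1.    0.    0.  ]
 [-0.   -0.3   0.95]] 69.41555738754646
1 (array([-43.68, -39.76,  10.13]), array([ -0.  ,   0.  , 135.63]))
-1 (array([-43.68, -39.76,  10.13]), array([ -0.  ,  -0.  , -44.37]))
jar [  61. -163.]
jar [  60. -177.]
bottle [ 57. 196.]
bottle [ 62. 208.]
tumbler [ -43. -172.]
tumbler [ -46. -176.]
```

Call:
move_arm(
  plan=[
    [0, 0, -8, -3.5, -3.2, 0, 0.18],
    [0, 0, -16, -7, -6.4, 0, 0.18],
    [0, 0, -24, -10.5, -9.6, 0, 0.18],
    [0, 0, -32, -14, -12.8, 0, 0.18],
    [0, 0, -40, -17.5, -16, 0, 0.18],
  ],
)

```text
time_s: 2.95
position: [0.3004, 0.3112, 0.2315]
tool_rot: [[-0.961, -0.277, 0.0], [-0.277, 0.961, 0.0], [-0.0, 0.0, -1.0]]
ft_force: [0.1, -0.2, 0.4]
grip_width: 0.0505
gripper_force: 0.0
```

```bash
python3 -c "
from fit import *
b=np.load('b.npy'); print(rel(b,-62,32,130,-1),env.observe()['q'])"
```

```text
(array([ -6.37, -36.26,  10.15]), array([ 0.  ,  0.03, -6.62])) [ 3.02553669e+01  9.91800391e+00  9.14511884e+01 -2.67858712e-03
  7.86025922e+01 -7.58527831e+01]
```

Call:
move_arm(
  plan=[
    [0, 0, -2, -0.9, -4.8, 0.5, 0.18],
    [0, 0, -4, -1.7, -9.6, 1.5, 0.18],
    [0, 0, -6, -2.5, -14.4, 3, 0.18],
    [0, 0, -6.6, -3.4, -19.2, 5, 0.18],
    [0, 0, -6.6, -4.2, -24, 7, 0.18],
  ],
)

```text
time_s: 3.45
position: [0.404, 0.0967, 0.1635]
tool_rot: [[-0.924, -0.381, 0.002], [-0.381, 0.924, -0.0], [-0.001, -0.001, -1.0]]
ft_force: [0.9, 1.0, -0.0]
grip_width: 0.0504
gripper_force: 0.0
```

```bash
python3 -c "
from fit import *
b=np.load('b.npy'); print(rel(b,-62,32,130,-1),env.observe()['q'])"
```

```text
(array([ -0.95, -12.95,   3.36]), array([-0.04,  0.08, -0.31])) [-2.97824565e+00  1.25320811e+01  1.00769672e+02  3.12265392e-03
  6.66084202e+01 -1.15390164e+02]
```

Call:
move_arm(
  plan=[
    [0, 0, -0.2, -0.4, -4.5, 1.2, 0.18],
    [0, 0, -0.2, -0.7, -9, 2.5, 0.18],
    [0, 0, -0.2, -0.9, -12.5, 3.3, 0.18],
    [0, 0, -0.2, -0.9, -12.5, 3.3, 0.18],
    [0, 0, -0.2, -0.9, -12.5, 3.3, 0.18],
  ],
)

```text
time_s: 3.95
position: [0.4591, -0.0139, 0.1306]
tool_rot: [[-0.924, -0.383, -0.001], [-0.383, 0.924, 0.0], [0.0, 0.001, -1.0]]
ft_force: [-0.5, 0.4, 0.5]
grip_width: 0.0505
gripper_force: 0.0
```

```bash
python3 - <<'E'
from fit import *
b=np.load('b.npy'); print(rel(b,-62,32,130,-1))
p=env.get_image("wrist")
for t in ["stop","carrier","clip_plate","clip_jaw"]: print(t,[(np.round(d["pixel"],1),round(d["conf"],2)) for d in env.tip_of(t,p)][:3])
im=p["color"][:,:,::-1].copy()
for P,col in [([[-105,-50,24],[85,-50,24],[85,95,24],[-105,95,24]],(0,255,0)),([[-85,-21,24],[60,-21,24],[60,21,24],[-85,21,24]],(255,0,255)),([[-43,-20,24],[17,-20,24],[17,20,24],[-43,20,24]],(0,255,255))]:
    cv2.polylines(im,[np.round(proj(p,W(b,np.array(P)/1000))).astype(int)],True,col,1)
cv2.imwrite("pics/w1.png",im)
E
```

```text
(array([-0.07, -0.63,  0.06]), array([ 0.04, -0.03, -0.21]))
stop [(array([284.2, 305. ]), 0.97)]
carrier [(array([147.8,  98.3]), 0.95), (array([275. , 247.9]), 0.81), (array([201.5, 358.3]), 0.77)]
clip_plate [(array([344.7, 222.6]), 0.74)]
clip_jaw [(array([278.2, 292.7]), 0.63)]
```

View pics/w1.png

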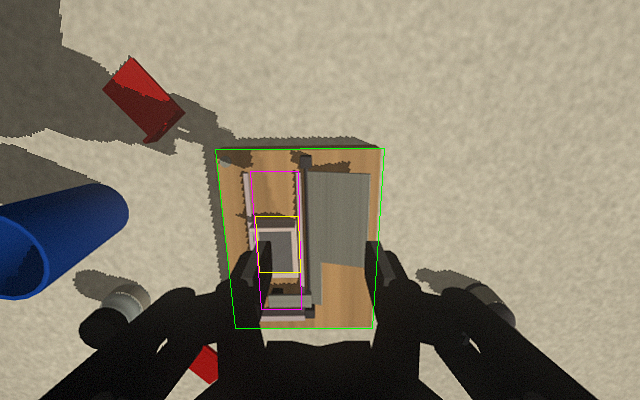

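The wrist view shows the channel at columns 248–300 and the stop at row ~313. The white carrier's back edge is at rows ~222–232. The board outline agrees. I'll zoom in to refine carrier x and channel y.

```bash
python3 - <<'E'
from fit import *
b=np.load('b.npy'); p=env.get_image("wrist")
c0,r0,S=230,160,6
im=cv2.resize(p["color"][r0:r0+100,c0:c0+90],None,fx=S,fy=S,interpolation=cv2.INTER_CUBIC)[:,:,::-1].copy()
im=cv2.convertScaleAbs(im,alpha=1.4)
D=lambda P,col:cv2.polylines(im,[np.round((proj(p,W(b,np.array(P,float)/1000))-[c0,r0]+.5)*S).astype(int)],False,col,1)
for x in range(-90,1,10):
    D([[x,-36,24],[x,-26,24]],(0,255,0) if x!=-50 else (0,0,255))
for y in(-21,21): D([[-85,y,28],[-50,y,28]],(255,0,255))
# carrier back top edge at z 44 for back face x=-40,-44
for x,c in((-40,(255,255,0)),(-44,(0,255,255))): D([[x,-20,44],[x,20,44]],c)
cv2.imwrite("pics/w2.png",im)
E
```

```text
(no output)
```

View pics/w2.png

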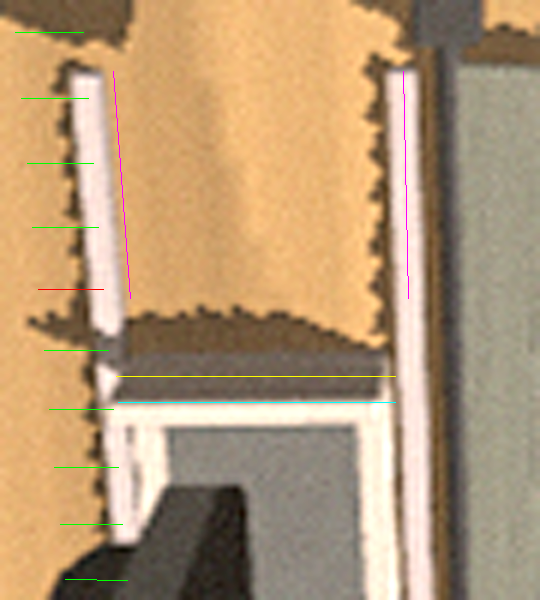

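Back edge: top at crop row ~402, foot at ~352, which puts the back face at board x ≈ -40 (origin ≈ -10, in range). Channel is ~1 mm toward -y and ~1.2° rotated from my fit; updating.

```bash
python3 - <<'E'
from fit import *
b=np.load('b.npy'); A=W(b,np.array([-50,-1.2,0])/1000); y=b[2]+np.radians(1.2)
b2=np.array([A[0]+.05*np.cos(y),A[1]+.05*np.sin(y),y]); np.save("b.npy",b2); print(b2,rel(b2,-61,32,60,-1))
E
```

```text
[ 0.53178315 -0.0251506   0.41757502] (array([-0.07, -0.88,  7.11]), array([-0.02,  0.02, -1.24]))
```

Call:
move_arm(
  plan=[
    [0, 0, -1.2, 0, -0.9, 2.5, 0.18],
    [0, 0, -1.2, 0, -0.9, 5, 0.18],
    [0, 0, -1.2, 0, -0.9, 7, 0.18],
    [0, 0, -1.2, 0, -0.9, 7, 0.18],
  ],
)

```text
time_s: 4.65
position: [0.4614, -0.0212, 0.0592]
tool_rot: [[-0.915, -0.404, -0.004], [-0.404, 0.915, 0.001], [0.003, 0.003, -1.0]]
ft_force: [0.6, -0.3, 0.1]
grip_width: 0.0502
gripper_force: 0.0
```

```bash
python3 - <<'E'
from fit import *
b=np.load('b.npy'); print(rel(b,-61,32,60,-1),env.observe()["ft_force"])
p=env.get_image("side"); q=env.get_image("wrist")
a=cv2.resize(p["color"][150:330,200:440],None,fx=3.3,fy=3.3,interpolation=cv2.INTER_CUBIC)[:,:,::-1]
cv2.imwrite("pics/s2.png",a)
E
```

```text
(array([-0.17, -0.02, -0.08]), array([ 0.16, -0.18, -0.09])) [ 0.61542934 -0.26464209  0.05552034]
```

View pics/s2.png

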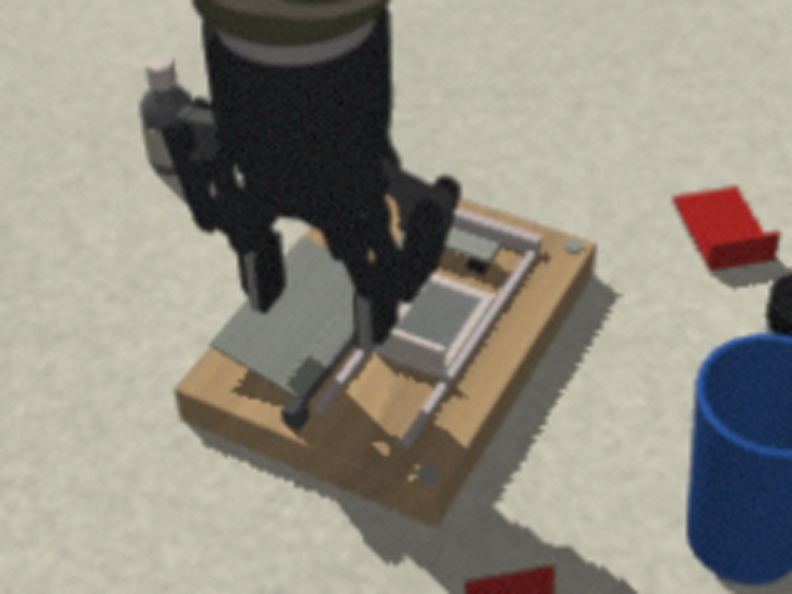

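Fingers straddle properly: one above the plate at (262,300), the other in the channel behind the carrier at (380,335). I'm lowering now.

Call:
move_arm(
  plan=[
    [0, 0, 0, 0, 0, 1, 0.18],
    [0, 0, 0, 0, 0, 1.6, 0.18],
    [0, 0, 0, 0, 0, 2.0, 0.18],
    [0, 0, 0, 0, 0, 2.2, 0.18],
    [0, 0, 0, 0, 0, 2.2, 0.18],
  ],
)

```text
time_s: 5.25
position: [0.4626, -0.0219, 0.0386]
tool_rot: [[-0.915, -0.404, -0.0], [-0.404, 0.915, 0.0], [0.0, 0.0, -1.0]]
ft_force: [0.7, 0.8, 0.6]
grip_width: 0.0504
gripper_force: 0.0
```

Call:
move_arm(
  plan=[
    [0, 0, 0, 0, 0, 0.2, 0.18],
    [0, 0, 0, 0, 0, 0.4, 0.18],
    [0, 0, 0, 0, 0, 0.4, 0.18],
  ],
)

```text
time_s: 5.55
position: [0.4627, -0.0218, 0.0348]
tool_rot: [[-0.915, -0.403, 0.0], [-0.403, 0.915, 0.0], [-0.0, 0.0, -1.0]]
ft_force: [-0.3, 0.8, 2.3]
grip_width: 0.0505
gripper_force: 1.4
```

Call:
move_arm(
  plan=[
    [0, 0, 0, 0, 0, 0.2, 0.18],
    [0, 0, 0, 0, 0, 0.3, 0.18],
    [0, 0, 0, 0, 0, 0.3, 0.18],
  ],
)

```text
time_s: 5.85
position: [0.4626, -0.0218, 0.0317]
tool_rot: [[-0.915, -0.404, 0.0], [-0.404, 0.915, 0.0], [-0.0, 0.0, -1.0]]
ft_force: [-0.7, 1.8, 3.3]
grip_width: 0.0505
gripper_force: 1.9
```

Call:
move_arm(
  plan=[
    [0, 0, 0, 0, 0, 0.2, 0.18],
    [0, 0, 0, 0, 0, 0.4, 0.18],
    [0, 0, 0, 0, 0, 0.4, 0.18],
  ],
)

```text
time_s: 6.15
position: [0.4626, -0.0217, 0.0277]
tool_rot: [[-0.915, -0.403, -0.0], [-0.403, 0.915, 0.0], [-0.0, 0.0, -1.0]]
ft_force: [-0.8, 2.4, 6.6]
grip_width: 0.0501
gripper_force: 3.3
```

Call:
move_arm(
  plan=[
    [0, 0, 0, 0, 0, 0.1, 0.18],
    [0, 0, 0, 0, 0, 0.1, 0.18],
  ],
)

```text
time_s: 6.35
position: [0.4626, -0.0217, 0.0274]
tool_rot: [[-0.915, -0.404, 0.0], [-0.404, 0.915, 0.0], [-0.0, 0.0, -1.0]]
ft_force: [-2.8, 3.1, 16.7]
grip_width: 0.0507
gripper_force: 8.0
```

Call:
move_arm(
  plan=[
    [0, 0, 0, 0, 0, -0.05, 0.18],
    [0, 0, 0, 0, 0, -0.05, 0.18],
  ],
)

```text
time_s: 6.55
position: [0.4626, -0.0217, 0.0276]
tool_rot: [[-0.915, -0.404, 0.0], [-0.404, 0.915, 0.0], [-0.0, 0.0, -1.0]]
ft_force: [-1.7, 4.6, 10.6]
grip_width: 0.05
gripper_force: 5.4
```

```bash
python3 - <<'E'
from fit import *
b=np.load('b.npy'); print(rel(b,-11,32,27,-1),env.observe()["ft_force"])
p=env.get_image("side"); q=env.get_image("wrist")
print(env.tip_of("clip_jaw",p)[:1])
a=cv2.resize(p["color"][200:310,255:395],None,fx=4,fy=4,interpolation=cv2.INTER_CUBIC)[:,:,::-1]
w=cv2.resize(q["color"][150:400,200:400],None,fx=1.76,fy=1.76)[:,:,::-1][:440]
w=w[:,:230*1]
cv2.imwrite("pics/s3.png",np.hstack([a,w]))
E
```

```text
(array([-5.08,  0.09,  0.06]), array([ 0.01,  0.02, -0.12])) [-1.66808657  4.60429296 10.55598097]
[{'pixel': [346.3, 226.3], 'conf': 0.78}]
```

View pics/s3.png

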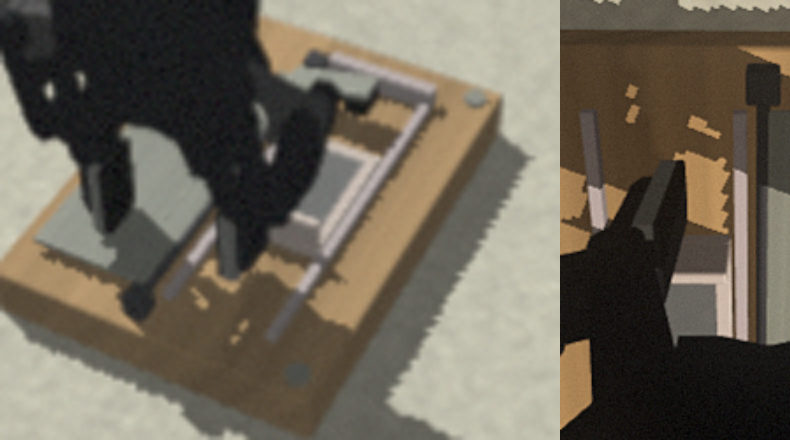

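Plate is level, jaw lifted, and the pusher tip is centred in the channel behind the carrier. Now I push.

Call:
move_arm(
  plan=[
    [0, 0, 0, -0.4, 0, 0, 0.18],
    [0, 0, 0, -0.8, 0, 0, 0.18],
    [0, 0, 0, -1.2, 0, 0, 0.18],
    [0, 0, 0, -1.6, 0, 0, 0.18],
    [0, 0, 0, -2.0, 0, 0, 0.18],
  ],
)

```text
time_s: 7.2
position: [0.4794, -0.0143, 0.0275]
tool_rot: [[-0.914, -0.405, -0.004], [-0.405, 0.914, -0.001], [0.004, 0.001, -1.0]]
ft_force: [-9.2, -3.8, 15.8]
grip_width: 0.0504
gripper_force: 8.0
```

Call:
move_arm(
  plan=[
    [0, 0, 0, -0.4, 0, 0, 0.18],
    [0, 0, 0, -0.8, 0, 0, 0.18],
    [0, 0, 0, -1.2, 0, 0, 0.18],
    [0, 0, 0, -1.6, 0, 0, 0.18],
    [0, 0, 0, -1.8, 0, 0, 0.18],
  ],
)

```text
time_s: 7.7
position: [0.496, -0.007, 0.0276]
tool_rot: [[-0.914, -0.405, -0.004], [-0.405, 0.914, -0.001], [0.004, 0.0, -1.0]]
ft_force: [-8.8, -4.2, 16.3]
grip_width: 0.0504
gripper_force: 8.1
```

```bash
python3 - <<'E'
from fit import *
b=np.load('b.npy'); print(rel(b,-11,32,27,-1),env.observe()["ft_force"])
p=env.get_image("side")
a=cv2.resize(p["color"][190:310,265:405],None,fx=4.5,fy=4.5,interpolation=cv2.INTER_CUBIC)[:,:,::-1]
cv2.imwrite("pics/s4.png",a)
E
```

```text
(array([-1.43,  0.09,  0.05]), array([ 0.03, -0.21, -0.05])) [-8.79620527 -4.16072927 16.28557297]
```

View pics/s4.png

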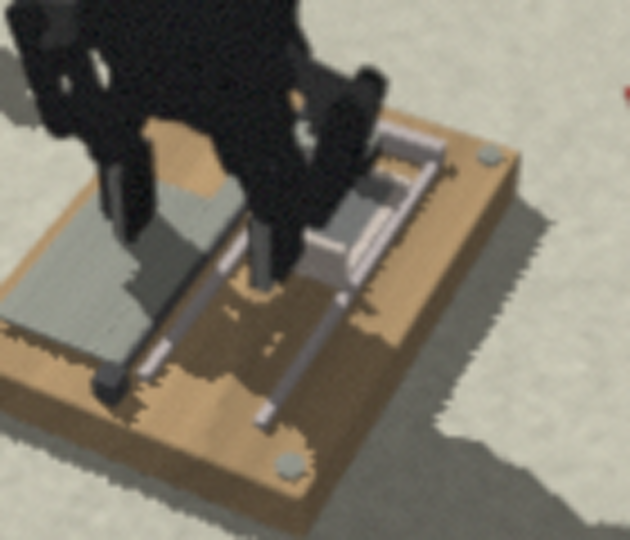

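The carrier is going under the jaw, with ~14 mm left. I'm continuing slowly and watching for the force rise at the stop.

Call:
move_arm(
  plan=[
    [0, 0, 0, -0.3, 0, 0, 0.18],
    [0, 0, 0, -0.6, 0, 0, 0.18],
    [0, 0, 0, -0.9, 0, 0, 0.18],
    [0, 0, 0, -1.1, 0, 0, 0.18],
    [0, 0, 0, -1.1, 0, 0, 0.18],
  ],
)

```text
time_s: 8.25
position: [0.5063, -0.0026, 0.0276]
tool_rot: [[-0.914, -0.405, -0.003], [-0.405, 0.914, -0.001], [0.003, 0.0, -1.0]]
ft_force: [-7.9, -3.4, 14.8]
grip_width: 0.0503
gripper_force: 7.5
```

Call:
move_arm(
  plan=[
    [0, 0, 0, -0.1, 0, 0, 0.18],
    [0, 0, 0, -0.2, 0, 0, 0.18],
  ],
)

```text
time_s: 8.45
position: [0.5078, -0.0019, 0.0276]
tool_rot: [[-0.914, -0.405, -0.004], [-0.405, 0.914, -0.001], [0.004, 0.0, -1.0]]
ft_force: [-10.3, -4.4, 15.9]
grip_width: 0.0502
gripper_force: 7.8
```

Call:
move_arm(
  plan=[
    [0, 0, 0, -0.1, 0, 0, 0.18],
    [0, 0, 0, -0.2, 0, 0, 0.18],
  ],
)

```text
time_s: 8.65
position: [0.5092, -0.0013, 0.0276]
tool_rot: [[-0.914, -0.405, -0.005], [-0.405, 0.914, -0.002], [0.005, 0.0, -1.0]]
ft_force: [-13.9, -8.0, 18.8]
grip_width: 0.0503
gripper_force: 10.7
```

```bash
python3 - <<'E'
from fit import *
b=np.load('b.npy'); print(rel(b,-11,32,27,-1),env.observe()["ft_force"])
E
```

```text
(array([0.  , 0.1 , 0.06]), array([ 0.03, -0.28, -0.05])) [-13.86560468  -8.04554546  18.78251338]
```

Call:
move_arm(
  plan=[
    [0, 0, 0, -0.1, 0, 0, 0.18],
    [0, 0, 0, -0.1, 0, 0, 0.18],
  ],
)

```text
time_s: 8.85
position: [0.5092, -0.0012, 0.0276]
tool_rot: [[-0.914, -0.405, -0.007], [-0.405, 0.914, -0.002], [0.007, 0.001, -1.0]]
ft_force: [-15.1, -8.3, 19.1]
grip_width: 0.0505
gripper_force: 11.0
```

Call:
move_arm(
  plan=[
    [0, 0, 0, -0.1, 0, 0, 0.18],
    [0, 0, 0, -0.1, 0, 0, 0.18],
  ],
)

```text
time_s: 9.05
position: [0.5093, -0.0011, 0.0276]
tool_rot: [[-0.914, -0.405, -0.009], [-0.405, 0.915, -0.002], [0.009, 0.001, -1.0]]
ft_force: [-18.5, -11.4, 21.5]
grip_width: 0.0501
gripper_force: 14.3
```

The arm has stalled at the predicted home position (x = -11) while the force climbs, so the carrier is home. I'll back off a few mm with the clip still pressed, then release.

Call:
move_arm(
  plan=[
    [0, 0, 0, 0.2, 0, 0, 0.18],
    [0, 0, 0, 0.4, 0, 0, 0.18],
    [0, 0, 0, 0.6, 0, 0, 0.18],
    [0, 0, 0, 0.7, 0, 0, 0.18],
    [0, 0, 0, 0.7, 0, 0, 0.18],
  ],
)

```text
time_s: 9.55
position: [0.5079, -0.0027, 0.0279]
tool_rot: [[-0.915, -0.403, 0.004], [-0.403, 0.915, -0.0], [-0.003, -0.002, -1.0]]
ft_force: [2.2, 2.6, 7.9]
grip_width: 0.0504
gripper_force: 3.9
```

```bash
python3 - <<'E'
from fit import *
b=np.load('b.npy'); print(rel(b,-11,32,27,-1),env.observe()["ft_force"])
p=env.get_image("side"); c0,r0,S=305,200,7
a=cv2.resize(p["color"][r0:r0+75,c0:c0+90],None,fx=S,fy=S,interpolation=cv2.INTER_CUBIC)[:,:,::-1].copy()
cv2.imwrite("pics/s5.png",cv2.convertScaleAbs(a,alpha=1.3))
E
```

```text
(array([-0.17,  0.18,  0.09]), array([-0.1 ,  0.18, -0.15])) [2.20031975 2.63700864 7.87991883]
```

View pics/s5.png

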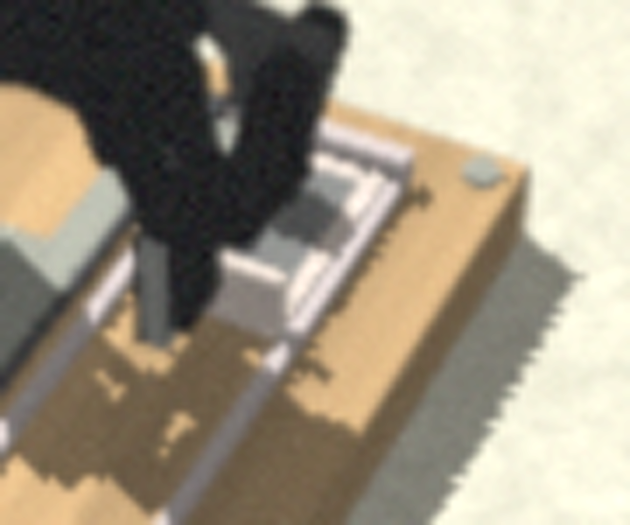

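The carrier's leading edge meets the stop (crop ~(370,165)) and the jaw is still up. A little more clearance, then straight up.

Call:
move_arm(
  plan=[
    [0, 0, 0, 0.2, 0, 0, 0.18],
    [0, 0, 0, 0.3, 0, 0, 0.18],
    [0, 0, 0, 0.3, 0, -0.4, 0.18],
    [0, 0, 0, 0.3, 0, -0.8, 0.18],
    [0, 0, 0, 0.3, 0, -1.2, 0.18],
  ],
)

```text
time_s: 10.1
position: [0.5032, -0.0037, 0.0392]
tool_rot: [[-0.915, -0.404, -0.002], [-0.404, 0.915, 0.0], [0.001, 0.001, -1.0]]
ft_force: [0.1, 0.5, -0.3]
grip_width: 0.0505
gripper_force: 0.0
```

Call:
move_arm(
  plan=[
    [0, 0, 0, 0, 0, -2, 0.18],
    [0, 0, 0, 0, 0, -5, 0.18],
    [0, 0, 0, 2, 0, -9, 0.18],
    [0, 0, 0, 6, 0, -12, 0.18],
    [0, 0, 0, 9, 0, -14, 0.18],
  ],
)

```text
time_s: 10.6
position: [0.4198, -0.0403, 0.1808]
tool_rot: [[-0.915, -0.404, 0.0], [-0.404, 0.915, -0.001], [-0.0, -0.001, -1.0]]
ft_force: [-0.6, 0.2, -0.4]
grip_width: 0.0504
gripper_force: 0.0
```

Call:
move_arm(
  plan=[
    [0, 0, 0, 3, 4, 0, 0.18],
    [0, 0, 0, 4, 8, 0, 0.18],
    [0, 0, 0, 4, 12, 0, 0.18],
    [0, 0, 0, 4, 12, 0, 0.18],
  ],
)

```text
time_s: 11.0
position: [0.3334, 0.0563, 0.1792]
tool_rot: [[-0.913, -0.407, -0.002], [-0.407, 0.913, 0.001], [0.001, 0.001, -1.0]]
ft_force: [-1.1, 0.9, 0.1]
grip_width: 0.0509
gripper_force: 0.0
```

```bash
python3 - <<'E'
from fit import *
b=np.load('b.npy'); print(env.observe()["ft_force"])
p=env.get_image("side"); c0,r0,S=250,190,5
a=cv2.resize(p["color"][r0:r0+115,c0:c0+150],None,fx=S,fy=S,interpolation=cv2.INTER_CUBIC)[:,:,::-1].copy()
for x,c in((0,(255,255,0)),(-5,(0,0,255))):cv2.polylines(a,[np.round((proj(p,W(b,np.array([[x,-21,24],[x,-45,24.]])/1000))-[c0,r0]+.5)*S).astype(int)],False,c,1)
cv2.imwrite("pics/s6.png",a)
for t in("clip_jaw","stop","carrier","jar","bottle","tumbler"): print(t,[(d["pixel"],d["conf"]) for d in env.tip_of(t,p)][:3])
E
```

```text
[-1.07012711  0.87480668  0.08886076]
clip_jaw [([346.9, 229.1], 0.69)]
stop [([354.0, 221.4], 0.96)]
carrier [([358.5, 345.7], 0.93), ([342.2, 234.2], 0.88), ([417.3, 219.9], 0.74)]
jar [([441.2, 263.1], 0.89)]
bottle [([253.8, 198.5], 0.68)]
tumbler [([424.3, 314.2], 0.66), ([332.6, 255.6], 0.21)]
```

View pics/s6.png

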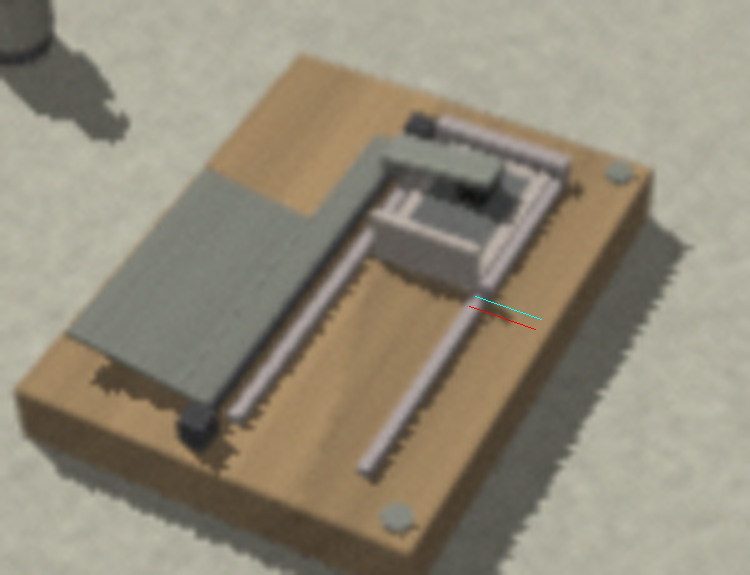

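The carrier is home: its front touches the stop and its back foot lies on the x = 0 line. The jaw rests on it, the bystanders haven't moved, and the arm is clear. I'm handing in the job.

```bash
python3 -c "
from rig import env
print(env.close_job())"
```

```text
the job is handed in; nothing more can be done
None
```

The white carrier is fully home against the end stop with the clip's jaw resting on it, the jar, bottle and tumbler are where they stood, and the arm is clear; I handed the job in at about 11 s (the hand-in returned no verdict).

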